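# Make up two specimen kits from the stock

### The job

Make up the two specimen kits from the stock between the trays. In the tray with the rectangular pocket, lay the long carton flat in the pocket, pile the short carton squarely on top of it lengthwise, and stand a lidded cup in the round collar; in the tray with two round collars, stand the jar in the wide collar and the other lidded cup in the narrow one. Everything goes in right way up, down inside its pocket or collar, and is set down by touch, not dropped; leave the open cup and the dropper bottle where they are.

Things in the scene. Friction and masses are not known exactly. Their poses are not given: they have to be found in the camera images.
- tray_pile: Fixed kit tray, grey plate with white rims, WITH RECTANGULAR POCKET: plate 224 x 102 mm (its x, y), 3 mm thick; on it, 10 mm high (rims 13 mm above the bench), walls 4 mm: a rectangular fence, inside 132 (x) by 87 mm (y), centred at x +38 mm, and a round collar, inside diameter 62 mm, centred at x -71 mm, both at y 0. Origin: centre of underside, on the bench; x along its length, collar to fence.
- tray_round: Fixed kit tray, grey plate with white rims, WITH TWO ROUND COLLARS: plate 190 x 102 mm (its x, y), 3 mm thick; on it, 10 mm high (rims 13 mm above the bench), walls 4 mm: the wide collar, inside diameter 80 mm, centred at x +44 mm, and the narrow, inside diameter 62 mm, centred at x -50 mm, both at y 0. Origin: centre of underside, on the bench; x along its length, from narrow to wide.
- carton_long: The longer, taller closed carton, white with a printed band: 65 x 110 x 50 mm (its x, y, z), about 120 g, lying flat. Origin: centre of the underside. The two cartons of the stock lie in front of the robot, between the trays; cartons at the back against the wall are not part of the job.
- carton_short: The shorter, flatter closed carton, white with a printed band: 60 x 80 x 30 mm (its x, y, z), about 80 g, lying flat. Origin: centre of the underside.
- jar: Straight round jar with a cream lid of the same width: 61 mm across, 82 mm tall, about 120 g. Origin: centre of the underside, z up.
- cup_1: One of two identical lidded specimen cups (clear body, wide screw lid): 57 mm tall, body 44 mm across at the foot, lid 52 mm across from 41 mm height to the top. Either cup may go into either kit. About 50 g. Origin: centre of the underside, z up; round, its yaw has no meaning.
- cup_2: One of two identical lidded specimen cups (clear body, wide screw lid): 57 mm tall, body 44 mm across at the foot, lid 52 mm across from 41 mm height to the top. Either cup may go into either kit. About 50 g. Origin: centre of the underside, z up; round, its yaw has no meaning.
- open_cup: Open, lidless clear specimen cup, 53 mm across, 60 mm tall, standing among the stock; not wanted, stays where it is. Origin: centre of the underside.
- dropper: Dropper bottle with a pointed nozzle, 46 mm across, 156 mm tall, standing behind the stock to the left; not wanted, stays where it is. Origin: centre of the underside.
Things that resemble listed ones, but are neither listed nor needed, are in the scene too. What is shaped like the cup_2 but green is not meant.

How it is judged:
At the end, for the whole second after the job is handed in: Long carton, jar and cups each on the tray floor inside their pocket or collar (within 15 mm of its centre, cups 14); short carton on the long one, centred within 15 mm across, 18 mm along, parallel within 0.3 rad; all upright within 0.15 rad, released, at rest (x of carton_long in the frame of tray_pile between 0.023 and 0.053 m and y of carton_long in the frame of tray_pile between -0.015 and 0.015 m and z of carton_long in the frame of tray_pile between 0 and 0.007 m and x of carton_short in the frame of carton_long between -0.015 and 0.015 m and y of carton_short in the frame of carton_long between -0.018 and 0.018 m and z of carton_short in the frame of carton_long between 0.046 and 0.056 m and angle between the y axis of carton_short and the y axis of carton_long, either way round below 0.3 rad and x of jar in the frame of tray_round between 0.029 and 0.059 m and y of jar in the frame of tray_round between -0.015 and 0.015 m and z of jar in the frame of tray_round between 0 and 0.007 m and (((x of cup_1 in the frame of tray_pile between -0.085 and -0.057 m and y of cup_1 in the frame of tray_pile between -0.014 and 0.014 m and z of cup_1 in the frame of tray_pile between 0 and 0.007 m) and (x of cup_2 in the frame of tray_round between -0.064 and -0.036 m and y of cup_2 in the frame of tray_round between -0.014 and 0.014 m and z of cup_2 in the frame of tray_round between 0 and 0.007 m)) or ((x of cup_2 in the frame of tray_pile between -0.085 and -0.057 m and y of cup_2 in the frame of tray_pile between -0.014 and 0.014 m and z of cup_2 in the frame of tray_pile between 0 and 0.007 m) and (x of cup_1 in the frame of tray_round between -0.064 and -0.036 m and y of cup_1 in the frame of tray_round between -0.014 and 0.014 m and z of cup_1 in the frame of tray_round between 0 and 0.007 m))) and angle between each of carton_long, carton_short, jar, cup_1, cup_2's own z axis and vertical below 0.15 rad and linear speed of each of carton_long, carton_short, jar, cup_1, cup_2 below 0.03 m/s); the robot touches nothing.
It fails at once if the open cup or the dropper bottle is pushed away (over 30 mm) or tipped (distance of any of open_cup, dropper from where it was at the start of the episode above 0.03 m or angle between any of open_cup, dropper's own z axis and vertical above 0.5 rad).
It fails at once if a thing is dropped: let go more than about 25 mm above what it lands on ((contact force between carton_long and the fingers below 0.02 N and linear speed of carton_long above 0.7 m/s) or (contact force between carton_short and the fingers below 0.02 N and linear speed of carton_short above 0.7 m/s) or (contact force between jar and the fingers below 0.02 N and linear speed of jar above 0.7 m/s) or (contact force between cup_1 and the fingers below 0.02 N and linear speed of cup_1 above 0.7 m/s) or (contact force between cup_2 and the fingers below 0.02 N and linear speed of cup_2 above 0.7 m/s)).
It also fails if it takes over 109 s, if anything falls off the work surface, if the arm or the gripper's body presses on something with over 40 N, if the wrist force passes 120 N, or if a joint passes its speed limit or range.

### The arm

A 7-joint arm with a two-finger parallel gripper is mounted at the origin on a cart in front of the work surface, level with it; the furniture and walls round the work are solid. World frame = base frame: x ahead of the robot, y to its left, z up, the work surface at z = 0. Lengths are in m, angles in rad, forces in N, time in s.
With the tool pointing down it reaches from about 0.4 to 0.85 m from the base axis. Payload 10.4 kg.
Tool frame: the origin (TCP) lies at the very end of the fingers, on their centre line; the grasp point (between the pads) lies 19 mm behind it (grip_point_offset is the distance from the TCP to the grasp point, in m); z points along the fingers, y is the line along which they close (so a half turn about z gives the same grasp; the last joint's range is limited). The gripper opens to 87 mm and grips with 3 to 60 N. Pads are 19 mm wide; open, the fingers measure 117 mm over their backs; the gripper's body (75 mm by 190 mm) begins 51 mm behind the grasp point.
Start: joints at [-1.317, 0.332, -0.065, 1.46, 0.022, 1.35, -0.088], TCP at [0.171, 0.601, 0.223] pointing down, gripper open.
Joint ranges: [-2.6, 2.6], [-0.5, 2.12], [-1.47, 1.34], [0.16, 2.42], [-1.27, 4.41], [0.06, 2.06], [-2.6, 2.6]. Speed limits (rad/s): [2.22, 2.22, 2.79, 2.79, 3.14, 3.14, 3.14].

### API

Orientations are given as a unit quaternion [x, y, z, w].
In Python, from bench import * gives the robot as it stands.
- The arm moves only by the tool play_rows, never from a script. Its argument "increments" is text: rows parted by semicolons, each of 7 numbers parted by spaces: the turn, a rotation vector about the tool's x, y, z in rad, then the shift along the tool's x, y, z in m, then the opening, from 0 (shut) to 1 (fully open). A call has 1 to 8 rows; each row is the pose to reach, as a shift and turn from the pose commanded when the call began, along the tool's axes at that moment; what a row does not reach only later rows make up. A row lasts 1/10 s, in which the tool goes at most 50 mm and 8.59 degrees, less where a joint would pass 70% of its speed; a pose out of reach is approached as far as the arm can. A call with a gripper value outside its range is refused whole. The fingers move at their own pace and stop on an object; "grip_force" is the grip in N (left out, the last holds). Time passes only in rows, so rows that repeat a pose let the fingers close. It gives the time, the measured TCP pose, the force, the opening and the grip force at its end, in the units of the state.
- read_state(): the state, without advancing time (a new reading comes with each control period).
- camera(name): name is "side" or "top" or "wrist"; returns a dict with "color" (384x512x3 uint8, red, green, blue), "fx", "fy", "cx", "cy" (pixels), "k1" (the pictures are not rectified: a ray, as slopes to the right and down, at radius r is drawn at 1 + k1 r^2 times it, then the intrinsics apply), "camera_from_world" (4x4, takes a point from world to camera coordinates); the wrist camera has in their place "mount" (4x4, takes a point from camera to tool coordinates, whose origin is the TCP and whose axes are the flange's). Camera axes: x right, y down, z forward; pixel columns grow to the right and rows downward; lengths in m; the calibration is good to about 2 mm. A picture is of the moment at which its call begins: read the wrist's pose just before it. There is no depth.
- close_job(): hands the job in; it is judged then, once.
The state is a dict: "time": time; "joint_positions": joint angles; "joint_vel": joint speeds; "joint_torque": joint torques, N m; "ee_pos": TCP position; "eef_rot": TCP orientation; "ft_force": force on the tool from outside, world axes, zero at the start; "torque": the same for the moment, N m; "width": finger opening in m; "grip_force": force on a finger pad.
Only numpy, scipy, OpenCV 4.12 (cv2) and the standard library are available. Lean on these libraries where they do the work, as an engineer would, in place of code of your own. Each camera call takes 0.05 s, during which the arm holds its last target. There are 200 camera calls.

## Working session

There is one attempt and no reset: what is moved stays moved. The work goes in short steps, Python scripts to look and compute and a tool call to move; the robot and the scene stay as the last step left them, time stands still between calls to the robot, and variables do not carry over. Pictures are saved under pics/ and viewed, at most 14 in all, crops included, and the job is handed in when it is done.

Besides the shell and the picture viewer there is one more tool, called after "Request:" by a JSON object that holds its "method" and its "body", one argument or row to a line. play_rows: Moves the arm, as the interface text tells. Its arguments: {"type":"object","properties":{"increments":{"type":"string"},"grip_force":{"type":"number"}},"required":["increments"]}

```bash
ls; mkdir -p pics
cat > h.py <<'E'
from bench import *
import numpy as np, cv2
E
python3 - <<'E'
from h import *
s=read_state(); print(s)
for n in ["top","side"]:
    c=camera(n); cv2.imwrite(f"pics/{n}0.png",c["color"][:,:,::-1]); np.save(f"pics/{n}0.npy",c,allow_pickle=True)
    print(n,{k:(np.round(v,4).tolist() if k!="color" else 0) for k,v in c.items()})
E
```

```text
pics
{'time': 0.0, 'joint_positions': array([-1.31659938,  0.33286211, -0.06472772,  1.46090075,  0.02161565,
        1.34988795, -0.08849681]), 'joint_vel': array([-1.47064858e-03, -3.24858780e-04,  9.00529299e-05, -1.57824657e-03,
       -2.13225800e-04,  1.36795046e-03, -1.43693321e-03]), 'joint_torque': array([ 1.10662506e-04, -6.23264122e+01,  2.47333373e-02, -3.89887261e+01,
       -6.14644960e-02,  3.97421373e-02,  1.10954700e-04]), 'ee_pos': array([0.17069107, 0.60086021, 0.22177947]), 'eef_rot': array([ 1.37930816e-01,  9.90441632e-01, -6.78254941e-04, -6.02545255e-05]), 'ft_force': array([-1.04129959, -1.34153452,  0.11228945]), 'torque': array([-0.01344318, -0.0096524 ,  0.0025798 ]), 'grip_force': 0.0, 'width': 0.08706456026193068}
top {'color': 0, 'fx': 388.9823, 'fy': 388.9823, 'cx': 253.199, 'cy': 186.9401, 'k1': -0.0766, 'camera_from_world': [[0.0301, -0.9995, -0.0086, 0.0548], [-0.9944, -0.0291, -0.102, 0.561], [0.1017, 0.0116, -0.9947, 0.9913], [0.0, 0.0, 0.0, 1.0]]}
side {'color': 0, 'fx': 476.4927, 'fy': 476.4927, 'cx': 256.763, 'cy': 192.7173, 'k1': -0.0852, 'camera_from_world': [[0.8237, -0.5667, 0.0203, -0.4383], [-0.1709, -0.2822, -0.944, 0.1745], [0.5407, 0.7741, -0.3293, 0.8278], [0.0, 0.0, 0.0, 1.0]]}
```

View pics/top0.png

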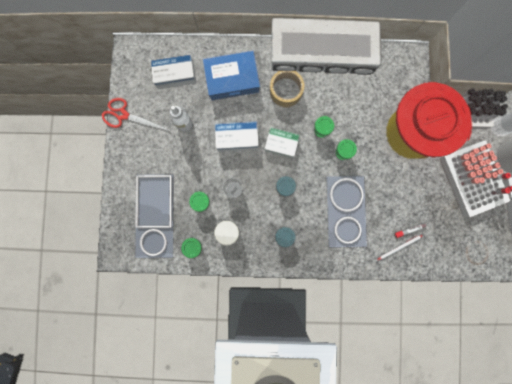

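View pics/side0.png

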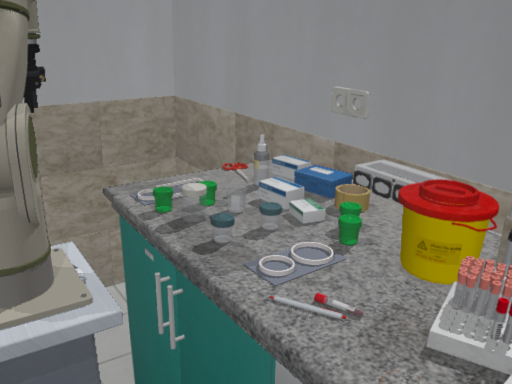

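The top view shows the rectangular-pocket tray at (153,215) and the round tray at (347,212). The long carton is at (237,136), the short one at (282,143) and the jar at (227,233). The teal lidded cups are at (286,186) and (286,237), the open cup at (232,187) and the dropper at (180,115). The green cups are decoys.

```bash
cat >> h.py <<'E'
def ray(c,px,T=None):
    """pixels -> world origin, directions"""
    px=np.asarray(px,float).reshape(-1,2)
    d=(px-[c["cx"],c["cy"]])/[c["fx"],c["fy"]]
    u=d.copy()
    for _ in range(20): u=d/(1+c["k1"]*(u**2).sum(1,keepdims=True))
    W=np.linalg.inv(c["camera_from_world"]) if T is None else T
    return W[:3,3], np.c_[u,np.ones(len(u))]@W[:3,:3].T
def onplane(c,px,z,T=None):
    o,d=ray(c,px,T); return (o+d*((z-o[2])/d[:,2])[:,None])[:,:2]
def load(n): return np.load(f"pics/{n}.npy",allow_pickle=True).item()
def blobs(m,amin=40):
    n,l,s,ce=cv2.connectedComponentsWithStats(m.astype(np.uint8))
    return [(l==i,s[i],ce[i]) for i in range(1,n) if s[i,4]>=amin]
def circ(P):
    """algebraic circle fit"""
    A=np.c_[2*P,np.ones(len(P))]; x=np.linalg.lstsq(A,(P**2).sum(1),rcond=None)[0]
    return x[:2],np.sqrt(x[2]+x[:2]@x[:2])
E
python3 - <<'E'
from h import *
c=load("top0"); im=c["color"]; hsv=cv2.cvtColor(im,cv2.COLOR_RGB2HSV)
for p in [(286,186),(286,237),(227,233),(237,146),(282,147),(136,200),(153,200),(153,228),(347,195),(361,190),(150,60),(200,201),(130,240),(167,247)]: print(p,im[p[1],p[0]],hsv[p[1],p[0]])
cv2.imwrite("pics/topc.png",cv2.resize(im[105:270,125:375,::-1],None,fx=3.2,fy=3.2,interpolation=cv2.INTER_CUBIC))
wr=(hsv[...,2]>185)&(hsv[...,1]<40); 
for m,s,ce in blobs(wr,30):
    if 120<ce[0]<380 and 110<ce[1]<270: print("white",s,ce.round(1))
teal=(hsv[...,0]>85)&(hsv[...,0]<110)&(hsv[...,1]>90)&(hsv[...,2]<120)
for m,s,ce in blobs(teal,30):print("teal",s,ce.round(1), onplane(c,ce,.057).round(4))
E
```

```text
(286, 186) [ 94 123 127] [ 94  66 127]
(286, 237) [ 95 124 127] [ 93  64 127]
(227, 233) [233 233 226] [ 30   8 233]
(237, 146) [213 214 215] [105   2 215]
(282, 147) [232 232 231] [ 30   1 232]
(136, 200) [205 205 203] [ 30   2 205]
(153, 200) [148 157 166] [105  28 166]
(153, 228) [155 153 157] [135   6 157]
(347, 195) [147 153 165] [110  28 165]
(361, 190) [208 208 207] [ 30   1 208]
(150, 60) [179 181 180] [ 75   3 181]
(200, 201) [ 78 176  99] [ 66 142 176]
(130, 240) [133 132 130] [ 20   6 133]
(167, 247) [125 131 138] [106  24 138]
white [129 114  37  15 141] [143.  120.5]
white [215 129  43  19 738] [235.9 138.1]
white [265 133  33  23 483] [280.8 144.5]
white [139 175  32  52 158] [161.3 196.8]
white [135 176   3  51  88] [136.4 197.9]
white [330 178  34  33 185] [346.4 194.7]
white [335 217  27  26 147] [347.8 229.4]
white [215 221  24  23 440] [226.2 232.1]
white [140 229  26  27 119] [152.5 242.4]
teal [210  87  49  11 163] [235.3  92.5] [[0.8044 0.1257]]
```

View pics/topc.png

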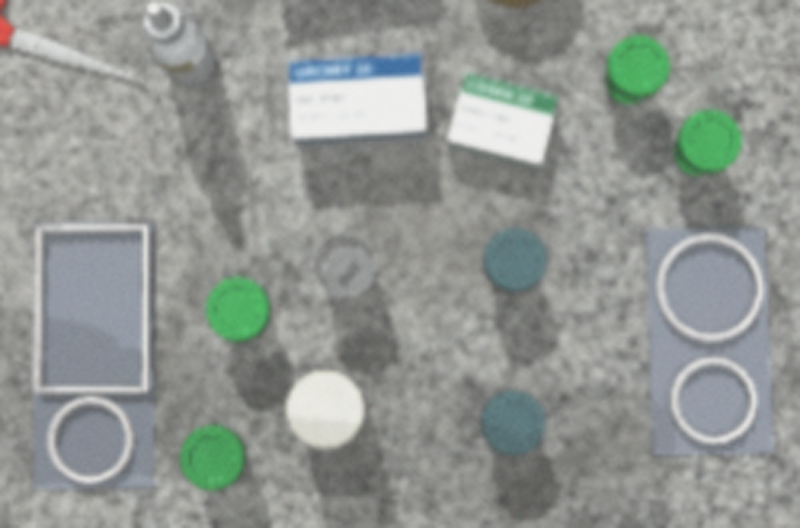

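Run:
```python
from h import *
c=load("top0"); im=c["color"]; hsv=cv2.cvtColor(im,cv2.COLOR_RGB2HSV); H,S,V=[hsv[...,i].astype(int) for i in range(3)]
def edge(m):
    k=cv2.findContours(m.astype(np.uint8),cv2.RETR_EXTERNAL,cv2.CHAIN_APPROX_NONE)[0]; return max(k,key=cv2.contourArea)[:,0].astype(float)
def win(m,x0,x1,y0,y1):
    o=np.zeros_like(m); o[y0:y1,x0:x1]=m[y0:y1,x0:x1]; return o
def rect(P): # min area rect in mm
    (cx,cy),(w,h),a=cv2.minAreaRect((P*1000).astype(np.float32)); return np.round([cx,cy,w,h,a],1)
for n,m,z in [("long",win(((V>175)&(S<30))|((S>80)&(H>95)&(H<120)),210,262,115,152),.05),
            ("short",win(((V>190)&(S<30))|((S>80)&(H>55)&(H<85)),262,302,120,162),.03),
            ("fence",win((V>175)&(S<30),130,176,170,231),.013)]:
    if n=="fence": P=np.concatenate([cv2.findNonZero(m.astype(np.uint8))[:,0]])
    else: m=cv2.morphologyEx(m.astype(np.uint8),cv2.MORPH_CLOSE,np.ones((5,5)));P=edge(m)
    print(n,rect(onplane(c,P,z)))
for n,m,z in [("cup_far",win((H>85)&(H<105)&(S>45),270,302,172,204),.057),("cup_near",win((H>85)&(H<105)&(S>45),270,302,222,252),.057),
   ("jar",win((V>190)&(S<30),212,242,218,248),.082),("wide",win((V>180)&(S<25),328,366,174,213),.013),
   ("narrow",win((V>180)&(S<25),332,364,214,246),.013),("pcollar",win((V>180)&(S<25),136,170,228,260),.013)]:
    ce,r=circ(onplane(c,edge(m),z)); print(n,ce.round(4),r.round(4),len(edge(m)))
for n,p,z in [("open",(233,187),.06),("dropper tip",(176,111),.15),("green1",(199,201),.057),("green2",(191,247),.057)]: print(n,onplane(c,p,z).round(3))
```

```text
long [698.7 123.3  83.4 116.1  10.1]
short [6.815e+02 2.000e-01 8.050e+01 5.640e+01 7.740e+01]
fence [514.  335.  153.4 124.    7.2]
cup_far [ 0.5615 -0.0111] 0.0227 50
cup_near [ 0.4324 -0.0124] 0.0228 53
jar [0.4402 0.1341] 0.0277 64
wide [ 0.5488 -0.1778] 0.0434 92
narrow [ 0.4551 -0.1819] 0.0343 74
pcollar [0.4065 0.3337] 0.0338 72
open [[0.554 0.122]]
dropper tip [[0.723 0.259]]
green1 [[0.516 0.208]]
green2 [[0.399 0.223]]
```

Request:
{"method": "play_rows", "body": {
  "increments": "0 0 0 0 0 -0.05 1"
}}

```text
time: 0.2
ee_pos: [0.1701, 0.598, 0.2657]
eef_rot: [0.138, 0.99, -0.006, -0.0]
ft_force: [0.2, 1.3, -0.3]
width: 0.0871
grip_force: 0.0
```

Run:
```python
from h import *
c=load("top0"); im=c["color"]; hsv=cv2.cvtColor(im,cv2.COLOR_RGB2HSV); H,S,V=[hsv[...,i].astype(int) for i in range(3)]
def rect(P): (cx,cy),(w,h),a=cv2.minAreaRect((P*1000).astype(np.float32)); return np.round([cx,cy,w,h,a],1)
wr=(V>185)&(S<40); bl=blobs(wr,30)
def pick(ms,z,n):
    m=np.any(ms,axis=0); P=cv2.findNonZero(m.astype(np.uint8))[:,0]; W=onplane(c,P,z); print(n,rect(W),"world bbox",W.min(0).round(3),W.max(0).round(3)); return m
near=lambda x,y:[m for m,s,ce in bl if abs(ce[0]-x)+abs(ce[1]-y)<4][0]
pick([near(161,197),near(136,198)],.013,"fence")
blue=(S>90)&(H>95)&(H<120); b=[m for m,s,ce in blobs(blue,20) if 215<ce[0]<260 and 115<ce[1]<150]
gr=(S>70)&(H>55)&(H<85); g=[m for m,s,ce in blobs(gr,10) if 265<ce[0]<302 and 120<ce[1]<142]
pick([near(235.9,138.1)]+b,.05,"long"); pick([near(280.8,144.5)]+g,.03,"short")
```

```text
fence [516.8 340.  138.2  95.1   2.9] world bbox [0.447 0.289] [0.586 0.389]
long [692.3 120.6  63.2 111.4   5. ] world bbox [0.659 0.065] [0.728 0.175]
short [ 6.814e+02 -1.000e-01  8.110e+01  5.780e+01  7.730e+01] world bbox [ 0.647 -0.041] [0.711 0.044]
```

```bash
cat >> h.py <<'E'
from scipy.spatial.transform import Rotation as Rn
def plan(x,y,z,phi_deg):
    """increment (tool axes) from present pose to tool-down pose with closing line at phi"""
    s=read_state(); R0=Rn.from_quat(s["eef_rot"]); p=s["ee_pos"]
    az=np.arctan2(y,x); f=np.radians(phi_deg); f=az+(f-az+np.pi/2)%np.pi-np.pi/2
    yt=np.array([np.cos(f),np.sin(f),0]); zt=np.array([0,0,-1.]); xt=np.cross(yt,zt)
    Rt=Rn.from_matrix(np.c_[xt,yt,zt])
    rv=(R0.inv()*Rt).as_rotvec(); d=R0.inv().apply(np.array([x,y,z])-p)
    print("rv",rv.round(3),"d",d.round(4),"rows",round(max(np.linalg.norm(d)/.05,np.degrees(np.linalg.norm(rv))/8.59),1),"| now",p.round(4),"closing",np.degrees(np.arctan2(*R0.as_matrix()[1::-1,1])).round(1),"tilt",np.degrees(np.arccos(-R0.as_matrix()[2,2])).round(2))
E
python3 -c "
from h import *
plan(.692,.121,.20,4.5)"
```

```text
rv [-0.011  0.009  1.216] d [-0.6323 -0.3155  0.0703] rows 14.2 | now [0.1701 0.598  0.2657] closing 74.2 tilt 0.74
```

Request:
{"method": "play_rows", "body": {
  "increments": "0 0 1.216 -0.632 -0.315 0.065 1;0 0 1.216 -0.632 -0.315 0.065 1;0 0 1.216 -0.632 -0.315 0.065 1;0 0 1.216 -0.632 -0.315 0.065 1;0 0 1.216 -0.632 -0.315 0.065 1;0 0 1.216 -0.632 -0.315 0.065 1;0 0 1.216 -0.632 -0.315 0.065 1;0 0 1.216 -0.632 -0.315 0.065 1"
}}

```text
time: 1.0
ee_pos: [0.4662, 0.3312, 0.2356]
eef_rot: [0.675, 0.738, -0.0, -0.0]
ft_force: [0.5, 1.2, 1.1]
width: 0.0868
grip_force: 0.0
```

```bash
python3 -c "
from h import *
plan(.692,.121,.20,4.5)"
```

```text
rv [-0.    -0.     0.009] d [-0.2293  0.2065  0.0355] rows 6.2 | now [0.4662 0.3312 0.2356] closing 5.0 tilt 0.01
```

Request:
{"method": "play_rows", "body": {
  "increments": "0 0 0 -0.229 0.206 0.035 1;0 0 0 -0.229 0.206 0.035 1;0 0 0 -0.229 0.206 0.035 1;0 0 0 -0.229 0.206 0.035 1;0 0 0 -0.229 0.206 0.035 1;0 0 0 -0.229 0.206 0.035 1;0 0 0 -0.229 0.206 0.035 1;0 0 0 -0.229 0.206 0.035 1"
}}

```text
time: 1.8
ee_pos: [0.6922, 0.1217, 0.1995]
eef_rot: [0.674, 0.738, -0.001, -0.0]
ft_force: [-1.1, 1.8, 0.5]
width: 0.0871
grip_force: 0.0
```

```bash
cat >> h.py <<'E'
def wrist(name):
    s=read_state(); c=camera("wrist"); T=np.eye(4); T[:3,:3]=Rn.from_quat(s["eef_rot"]).as_matrix(); T[:3,3]=s["ee_pos"]
    c["T"]=T@np.array(c["mount"]); cv2.imwrite(f"pics/{name}.png",c["color"][:,:,::-1]); np.save(f"pics/{name}.npy",c,allow_pickle=True); return c
E
python3 -c "
from h import *
wrist('w1');plan(.692,.121,.02,4.5)"
```

```text
rv [-0.001 -0.     0.015] d [-0.0032  0.0004  0.1801] rows 3.6 | now [0.6915 0.1242 0.2001] closing 5.3 tilt 0.07
```

View pics/w1.png

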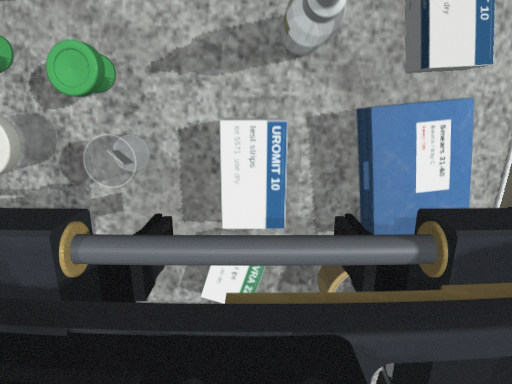

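The wrist view shows the long carton's top from (220,121) to (286,229), well aligned with the fingers. I'll measure it from here.

```bash
python3 -c "
from h import *
c=load('w1'); print(onplane(c,[(221,121),(287,121),(286,229),(221,229)],.05,c['T']).round(4), onplane(c,[(253.5,175)],.05,c['T']).round(4))"
```

```text
[[0.6572 0.173 ]
 [0.7195 0.1786]
 [0.7309 0.0702]
 [0.6643 0.0641]] [[0.6926 0.1236]]
```

Request:
{"method": "play_rows", "body": {
  "increments": "0 0 0 -0.003 0.001 0.14 1;0 0 0 -0.003 0.001 0.14 1;0 0 0 -0.003 0.001 0.14 1;0 0 0 -0.003 0.001 0.16 1;0 0 0 -0.003 0.001 0.18 1;0 0 0 -0.003 0.001 0.18 1;0 0 0 -0.003 0.001 0.18 0.6;0 0 0 -0.003 0.001 0.18 0.6",
  "grip_force": 15
}}

```text
time: 2.65
ee_pos: [0.6936, 0.1226, 0.0228]
eef_rot: [0.673, 0.74, 0.001, 0.0]
ft_force: [0.2, 0.2, 0.3]
width: 0.0778
grip_force: 0.0
```

Request:
{"method": "play_rows", "body": {
  "increments": "0 0 0 0 0 0 0.6;0 0 0 0 0 0 0.6;0 0 0 0 0 0 0.6;0 0 0 0 0 0 0.6"
}}

```text
time: 3.05
ee_pos: [0.6935, 0.1217, 0.0221]
eef_rot: [0.673, 0.74, 0.001, 0.0]
ft_force: [-2.7, 0.3, 6.7]
width: 0.0651
grip_force: 15.0
```

Request:
{"method": "play_rows", "body": {
  "increments": "0 0 0 0 0 -0.05 0.6;0 0 0 0 0 -0.1 0.6;0 0 0 0 0 -0.14 0.6;0 0 0 0 0 -0.17 0.6;0 0 0 0 0 -0.17 0.6;0 0 0 0 0 -0.17 0.6",
  "grip_force": 25
}}

```text
time: 3.65
ee_pos: [0.6931, 0.1213, 0.1912]
eef_rot: [0.673, 0.74, 0.0, 0.0]
ft_force: [-0.1, -0.1, -1.7]
width: 0.0647
grip_force: 25.0
```

```bash
python3 -c "
from h import *
plan(.517,.340,.16,93.2)"
```

```text
rv [ 1.000e-03  0.000e+00 -1.533e+00] d [ 0.2342 -0.1549  0.0312] rows 10.2 | now [0.6931 0.1213 0.1912] closing 5.4 tilt 0.05
```

Request:
{"method": "play_rows", "body": {
  "increments": "0 0 -1.533 0.234 -0.155 0.005 0.6;0 0 -1.533 0.234 -0.155 0.005 0.6;0 0 -1.533 0.234 -0.155 0.005 0.6;0 0 -1.533 0.234 -0.155 0.005 0.6;0 0 -1.533 0.234 -0.155 0.005 0.6;0 0 -1.533 0.234 -0.155 0.005 0.6;0 0 -1.533 0.234 -0.155 0.005 0.6;0 0 -1.533 0.234 -0.155 0.005 0.6"
}}

```text
time: 4.45
ee_pos: [0.5148, 0.3407, 0.1839]
eef_rot: [0.133, 0.991, -0.001, -0.001]
ft_force: [0.2, -0.1, -0.4]
width: 0.0646
grip_force: 25.0
```

Request:
{"method": "play_rows", "body": {
  "increments": "0 0 -0.36 0 0 0 0.6;0 0 -0.36 0 0 0 0.6;0 0 -0.36 0 0 0 0.6;0 0 -0.36 0 0 0 0.6;0 0 -0.36 0 0 0 0.6"
}}

```text
time: 4.95
ee_pos: [0.5163, 0.3394, 0.1847]
eef_rot: [-0.041, 0.999, -0.0, -0.001]
ft_force: [0.0, -0.9, -0.8]
width: 0.0647
grip_force: 25.0
```

```bash
python3 -c "
from h import *
plan(.517,.340,.035,93.2); wrist('w2')"
```

```text
rv [-0.001 -0.002  0.025] d [-0.001   0.0006  0.1497] rows 3.0 | now [0.5163 0.3394 0.1847] closing 94.6 tilt 0.11
```

View pics/w2.png

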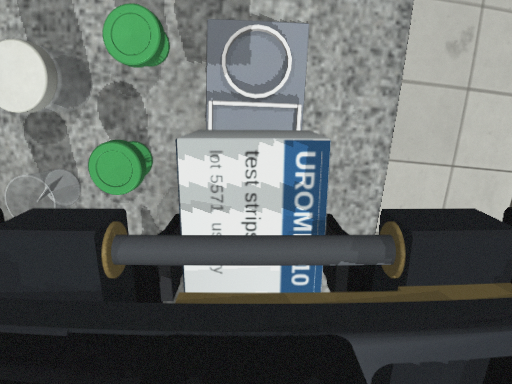

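The carton is held with its centre at about column 253. The tray collar is at about (257,61), and the near fence edge runs from (209,102) to (301,105).

```bash
python3 -c "
from h import *
c=load('w2'); hsv=cv2.cvtColor(c['color'],cv2.COLOR_RGB2HSV); m=(hsv[...,2]>195)&(hsv[...,1]<40); m[99:]=0; m[:,:205]=0;m[:,310:]=0
b=max(blobs(m,100),key=lambda b:b[1][4]); k=cv2.findContours(b[0].astype(np.uint8),cv2.RETR_EXTERNAL,cv2.CHAIN_APPROX_NONE)[0][0][:,0]
print(b[1],circ(onplane(c,k,.013,c['T'])), onplane(c,[(209,101),(301,104)],.013,c['T']))"
```

```text
[222  25  70  73 675] (array([0.4060973 , 0.33498641]), np.float64(0.03377202872088224)) [[0.4475674  0.29042534]
 [0.44307215 0.38293121]]
```

Request:
{"method": "play_rows", "body": {
  "increments": "0 0 0.025 0 0 0.05 0.6;0 0 0.025 0 0 0.1 0.6;0 0 0.025 0 0 0.135 0.6;0 0 0.025 0 0 0.15 0.6;0 0 0.025 0 0 0.15 0.6;0 0 0.025 0 0 0.155 0.6;0 0 0.025 0 0 0.158 0.6;0 0 0.025 0 0 0.158 0.6"
}}

```text
time: 5.8
ee_pos: [0.5173, 0.3402, 0.029]
eef_rot: [-0.029, 1.0, 0.001, 0.001]
ft_force: [-0.2, -0.8, -0.5]
width: 0.0651
grip_force: 25.0
```

Request:
{"method": "play_rows", "body": {
  "increments": "0 0 0 0 0 0.001 0.6;0 0 0 0 0 0.002 0.6;0 0 0 0 0 0.002 0.6"
}}

```text
time: 6.1
ee_pos: [0.5168, 0.3399, 0.026]
eef_rot: [-0.029, 1.0, 0.0, 0.0]
ft_force: [0.1, 0.2, -1.5]
width: 0.0648
grip_force: 25.0
```

Request:
{"method": "play_rows", "body": {
  "increments": "0 0 0 0 0 0.001 0.6;0 0 0 0 0 0.002 0.6;0 0 0 0 0 0.002 0.6"
}}

```text
time: 6.4
ee_pos: [0.5169, 0.3399, 0.025]
eef_rot: [-0.029, 1.0, 0.0, 0.0]
ft_force: [-4.4, -2.9, 9.7]
width: 0.0647
grip_force: 25.0
```

Request:
{"method": "play_rows", "body": {
  "increments": "0 0 0 0 0 0 1;0 0 0 0 0 0 1;0 0 0 0 0 0 1;0 0 0 0 0 -0.05 1;0 0 0 0 0 -0.1 1;0 0 0 0 0 -0.15 1;0 0 0 0 0 -0.16 1;0 0 0 0 0 -0.16 1"
}}

```text
time: 7.2
ee_pos: [0.5177, 0.3405, 0.1862]
eef_rot: [-0.029, 1.0, 0.001, 0.002]
ft_force: [0.5, 0.3, -0.4]
width: 0.0869
grip_force: 0.0
```

```bash
python3 -c "
from h import *
wrist('w3');plan(.681,.000,.18,-12.7)"
```

```text
rv [ 1.000e-03 -0.000e+00  1.851e+00] d [-0.1441 -0.3488  0.0037] rows 12.3 | now [0.5168 0.3398 0.1837] closing 93.3 tilt 0.04
```

View pics/w3.png

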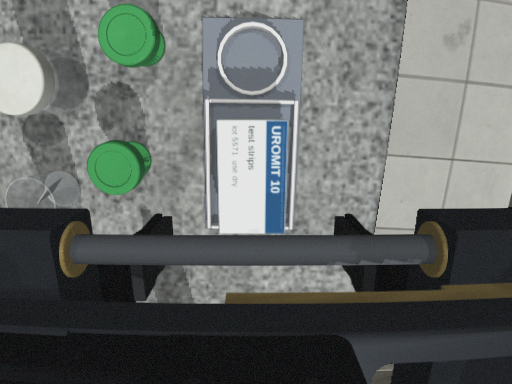

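The long carton sits in the pocket, its top spanning (217,120) to (287,234). Next is the short carton.

Request:
{"method": "play_rows", "body": {
  "increments": "0 0 1.851 -0.144 -0.349 0 1;0 0 1.851 -0.144 -0.349 0 1;0 0 1.851 -0.144 -0.349 0 1;0 0 1.851 -0.144 -0.349 0 1;0 0 1.851 -0.144 -0.349 0 1;0 0 1.851 -0.144 -0.349 0 1;0 0 1.851 -0.144 -0.349 0 1;0 0 1.851 -0.144 -0.349 0 1"
}}

```text
time: 8.05
ee_pos: [0.6805, -0.0059, 0.181]
eef_rot: [0.545, 0.838, -0.002, -0.001]
ft_force: [-0.2, 0.2, -0.4]
width: 0.087
grip_force: 0.0
```

```bash
python3 -c "
from h import *
c=load('w3'); P=onplane(c,[(217,120),(287,121),(285,234),(218,233)],.053,c['T']);print(P.round(4),P.mean(0)); plan(.681,.000,.18,-12.7)"
```

```text
[[0.4654 0.3065]
 [0.4627 0.3693]
 [0.5711 0.3763]
 [0.5737 0.3107]] [0.51825272 0.34069594]
rv [-0.004  0.003  0.64 ] d [0.0052 0.0028 0.001 ] rows 4.3 | now [ 0.6805 -0.0059  0.181 ] closing 24.0 tilt 0.26
```

Request:
{"method": "play_rows", "body": {
  "increments": "0 0 0.64 0.005 0.003 0 1;0 0 0.64 0.005 0.003 0 1;0 0 0.64 0.005 0.003 0 1;0 0 0.64 0.005 0.003 0 1;0 0 0.64 0.005 0.003 0 1;0 0 0.64 0.005 0.003 0 1;0 0 0.64 0.005 0.003 0 1"
}}

```text
time: 8.75
ee_pos: [0.6808, 0.0055, 0.1821]
eef_rot: [0.777, 0.629, -0.001, -0.001]
ft_force: [0.7, 0.3, -0.5]
width: 0.0871
grip_force: 0.0
```

```bash
python3 -c "
from h import *
plan(.681,0,.007,-12.7)
c=wrist('w4'); hsv=cv2.cvtColor(c['color'],cv2.COLOR_RGB2HSV);H,S,V=cv2.split(hsv)
m=((V>195)&(S<30))|((S>90)&(H>55)&(H<85)); m[210:]=0; m=cv2.morphologyEx(m.astype(np.uint8),cv2.MORPH_CLOSE,np.ones((5,5)))
for b,s,ce in blobs(m,800):
  k=cv2.findNonZero(b.astype(np.uint8))[:,0]; W=onplane(c,k,.03,c['T']); print(s,cv2.minAreaRect((W*1000).astype(np.float32)))
"
```

```text
rv [-0.002  0.001  0.012] d [-0.0051  0.0018  0.1751] rows 3.5 | now [0.6808 0.0055 0.1821] closing -12.0 tilt 0.14
[   0    0   71   32 1943] ((511.8501281738281, 200.19668579101562), (27.971769332885742, 71.83367156982422), 73.82091522216797)
[ 491  105   21  103 1800] ((934.5449829101562, -28.675762176513672), (108.24913787841797, 22.138221740722656), 88.62518310546875)
[ 227  141   59   69 3985] ((683.0979614257812, 5.530296325683594), (70.02191925048828, 57.06259536743164), 76.84951782226562)
```

View pics/w4.png

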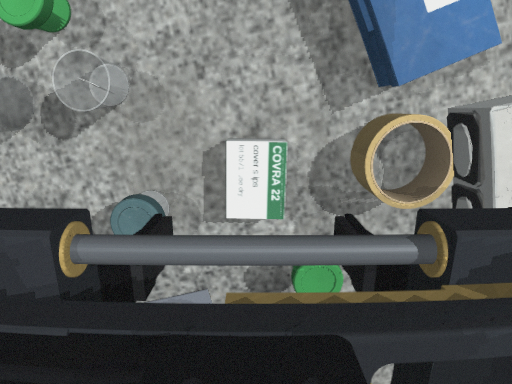

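The short carton is visible from (227,141) to (286,220), about (0.682, 0.000) at -13°, and clear on both sides.

Request:
{"method": "play_rows", "body": {
  "increments": "0 0 0.012 -0.005 0.002 0.05 1;0 0 0.012 -0.005 0.002 0.1 1;0 0 0.012 -0.005 0.002 0.14 1;0 0 0.012 -0.005 0.002 0.16 1;0 0 0.012 -0.005 0.002 0.172 1;0 0 0.012 -0.005 0.002 0.173 1;0 0 0.012 -0.005 0.002 0.173 0.5;0 0 0.012 -0.005 0.002 0.173 0.5",
  "grip_force": 20
}}

```text
time: 9.6
ee_pos: [0.6835, 0.0002, 0.0126]
eef_rot: [0.781, 0.624, 0.001, 0.001]
ft_force: [-0.4, -0.5, -0.3]
width: 0.0777
grip_force: 0.0
```

Request:
{"method": "play_rows", "body": {
  "increments": "0 0 0 0 0 0 0.5;0 0 0 0 0 0 0.5;0 0 0 0 0 0 0.5;0 0 0 0 0 0 0.5;0 0 0 0 0 0 0.5"
}}

```text
time: 10.1
ee_pos: [0.6827, 0.0003, 0.0116]
eef_rot: [0.781, 0.624, 0.0, 0.0]
ft_force: [-1.5, -0.0, 6.2]
width: 0.0599
grip_force: 20.0
```

Request:
{"method": "play_rows", "body": {
  "increments": "0 0 0 0 0 -0.05 0.5;0 0 0 0 0 -0.1 0.5;0 0 0 0 0 -0.15 0.5;0 0 0 0 0 -0.2 0.5;0 0 0 0 0 -0.2 0.5;0 0 0 0 0 -0.2 0.5"
}}

```text
time: 10.7
ee_pos: [0.6827, 0.0002, 0.2117]
eef_rot: [0.781, 0.624, 0.001, 0.0]
ft_force: [-0.1, -0.3, -1.5]
width: 0.06
grip_force: 20.0
```

```bash
python3 -c "
from h import *
plan(.517,.340,.2,93.2)"
```

```text
rv [ 2.00e-03  1.00e-03 -1.85e+00] d [ 0.2948 -0.2368  0.0115] rows 12.3 | now [6.827e-01 2.000e-04 2.117e-01] closing -12.8 tilt 0.11
```

Request:
{"method": "play_rows", "body": {
  "increments": "0 0 -1.85 0.295 -0.237 0.01 0.5;0 0 -1.85 0.295 -0.237 0.01 0.5;0 0 -1.85 0.295 -0.237 0.01 0.5;0 0 -1.85 0.295 -0.237 0.01 0.5;0 0 -1.85 0.295 -0.237 0.01 0.5;0 0 -1.85 0.295 -0.237 0.01 0.5;0 0 -1.85 0.295 -0.237 0.01 0.5;0 0 -1.85 0.295 -0.237 0.01 0.5"
}}

```text
time: 11.5
ee_pos: [0.5124, 0.3446, 0.1983]
eef_rot: [0.287, 0.958, -0.001, -0.002]
ft_force: [-0.1, 0.3, -1.4]
width: 0.0597
grip_force: 20.0
```

Request:
{"method": "play_rows", "body": {
  "increments": "0 0 -0.66 0 0 0 0.5;0 0 -0.66 0 0 0 0.5;0 0 -0.66 0 0 0 0.5;0 0 -0.66 0 0 0 0.5;0 0 -0.66 0 0 0 0.5;0 0 -0.66 0 0 0 0.5;0 0 -0.66 0 0 0 0.5"
}}

```text
time: 12.2
ee_pos: [0.5158, 0.34, 0.1993]
eef_rot: [-0.032, 0.999, -0.001, -0.001]
ft_force: [-0.1, 0.4, -1.5]
width: 0.0596
grip_force: 20.0
```

```bash
python3 -c "
from h import *
plan(.517,.340,.07,93.2)"
```

```text
rv [-0.001 -0.002  0.008] d [-0.0015  0.      0.1293] rows 2.6 | now [0.5158 0.34   0.1993] closing 93.7 tilt 0.14
```

Request:
{"method": "play_rows", "body": {
  "increments": "0 0 0.008 -0.001 0 0.05 0.5;0 0 0.008 -0.001 0 0.095 0.5;0 0 0.008 -0.001 0 0.12 0.5;0 0 0.008 -0.001 0 0.128 0.5;0 0 0.008 -0.001 0 0.131 0.5;0 0 0.008 -0.001 0 0.132 0.5;0 0 0.008 -0.001 0 0.132 0.5"
}}

```text
time: 12.9
ee_pos: [0.5183, 0.341, 0.0704]
eef_rot: [-0.029, 1.0, 0.001, 0.001]
ft_force: [0.8, -0.4, -1.1]
width: 0.0598
grip_force: 20.0
```

Request:
{"method": "play_rows", "body": {
  "increments": "0 0 0 0 0 0.001 0.5;0 0 0 0 0 0.002 0.5;0 0 0 0 0 0.002 0.5;0 0 0 0 0 0.002 0.5"
}}

```text
time: 13.3
ee_pos: [0.5175, 0.3405, 0.0671]
eef_rot: [-0.029, 1.0, 0.0, 0.0]
ft_force: [-0.3, 0.8, -0.8]
width: 0.0599
grip_force: 20.0
```

Request:
{"method": "play_rows", "body": {
  "increments": "0 0 0 0 0 0.001 0.5;0 0 0 0 0 0.002 0.5;0 0 0 0 0 0.002 0.5;0 0 0 0 0 0.002 0.5"
}}

```text
time: 13.7
ee_pos: [0.5174, 0.3404, 0.0648]
eef_rot: [-0.029, 1.0, 0.0, -0.0]
ft_force: [-0.2, -0.3, -0.4]
width: 0.0597
grip_force: 20.0
```

Request:
{"method": "play_rows", "body": {
  "increments": "0 0 0 0 0 0.001 0.5;0 0 0 0 0 0.001 0.5;0 0 0 0 0 0.001 0.5"
}}

```text
time: 14.0
ee_pos: [0.5176, 0.3404, 0.0645]
eef_rot: [-0.029, 1.0, 0.0, 0.0]
ft_force: [-2.0, -0.3, 4.5]
width: 0.0594
grip_force: 20.0
```

Contact at the expected height, so I'm releasing and going on to the jar.

Request:
{"method": "play_rows", "body": {
  "increments": "0 0 0 0 0 0 1;0 0 0 0 0 0 1;0 0 0 0 0 0 1;0 0 0 0 0 0 1;0 0 0 0 0 -0.05 1;0 0 0 0 0 -0.1 1;0 0 0 0 0 -0.15 1;0 0 0 0 0 -0.15 1"
}}

```text
time: 14.8
ee_pos: [0.5203, 0.3422, 0.2218]
eef_rot: [-0.029, 1.0, 0.004, 0.005]
ft_force: [0.1, -0.5, 0.3]
width: 0.0873
grip_force: 0.0
```

```bash
python3 -c "
from h import *
wrist('w5');plan(.440,.134,.2,60)"
```

```text
rv [0.006 0.004 0.582] d [ 0.0911 -0.2026  0.0165] rows 4.5 | now [0.5191 0.3415 0.2179] closing 93.3 tilt 0.41
```

View pics/w5.png

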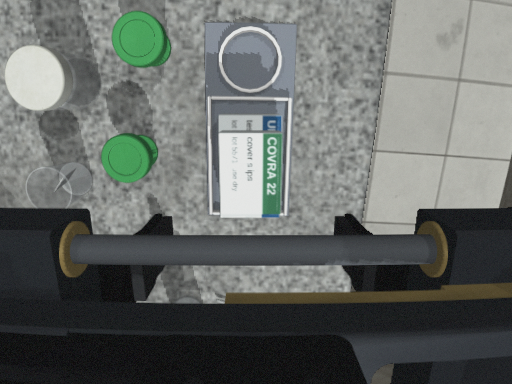

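The short carton lies squarely on the long one at (250,168). Next is the jar.

```bash
python3 -c "
from h import *
plan(.440,.134,.2,0)"
```

```text
rv [8.000e-03 1.000e-03 1.629e+00] d [ 0.0911 -0.2026  0.0165] rows 10.9 | now [0.5191 0.3415 0.2179] closing 93.3 tilt 0.41
```

Request:
{"method": "play_rows", "body": {
  "increments": "0 0 1.629 0.091 -0.203 0.015 1;0 0 1.629 0.091 -0.203 0.015 1;0 0 1.629 0.091 -0.203 0.015 1;0 0 1.629 0.091 -0.203 0.015 1;0 0 1.629 0.091 -0.203 0.015 1;0 0 1.629 0.091 -0.203 0.015 1;0 0 1.629 0.091 -0.203 0.015 1;0 0 1.629 0.091 -0.203 0.015 1"
}}

```text
time: 15.65
ee_pos: [0.4378, 0.1321, 0.1978]
eef_rot: [0.543, 0.84, -0.001, -0.0]
ft_force: [0.4, 1.1, 0.6]
width: 0.0871
grip_force: 0.0
```

Request:
{"method": "play_rows", "body": {
  "increments": "0 0 0.43 0 0 0 1;0 0 0.43 0 0 0 1;0 0 0.43 0 0 0 1;0 0 0.43 0 0 0 1;0 0 0.43 0 0 0 1;0 0 0.43 0 0 0 1"
}}

```text
time: 16.25
ee_pos: [0.4382, 0.1324, 0.1985]
eef_rot: [0.706, 0.708, -0.0, -0.0]
ft_force: [-0.0, 1.0, 0.0]
width: 0.0871
grip_force: 0.0
```

```bash
python3 -c "
from h import *
c=wrist('w6');hsv=cv2.cvtColor(c['color'],cv2.COLOR_RGB2HSV);H,S,V=cv2.split(hsv)
m=(V>185)&(S<40);m[205:]=0
for b,s,ce in blobs(m,500):
  k=cv2.findContours(b.astype(np.uint8),cv2.RETR_EXTERNAL,cv2.CHAIN_APPROX_NONE)[0][0][:,0]; print(s,circ(onplane(c,k,.082,c['T'])))
plan(.440,.134,.035,0)"
```

```text
[  0   0  52  18 846] (array([0.2479017 , 0.28350742]), np.float64(0.017173221392480578))
[ 54   0  77  15 959] (array([0.30609248, 0.28242808]), np.float64(0.021144335795212382))
[  55   13   80   84 6022] (array([0.30661095, 0.24261462]), np.float64(0.03694989851006711))
[134  13  14  83 741] (array([0.34646621, 0.24245366]), np.float64(0.02052786335384425))
[   0   17   60   83 4480] (array([0.2456825 , 0.24145856]), np.float64(0.03350008336674294))
[  63   99   74   38 1465] (array([0.30497181, 0.19140299]), np.float64(0.024600988896638813))
[   0  100   64   45 2524] (array([0.24153324, 0.18947147]), np.float64(0.027075920411632242))
[  0 145  20  60 915] (array([0.20968707, 0.13989679]), np.float64(0.020169483271265963))
[ 220  148   67   57 3125] (array([0.43831336, 0.13788321]), np.float64(0.027778915896384395))
rv [-0.     0.     0.001] d [0.0016 0.0018 0.1636] rows 3.3 | now [0.4383 0.1324 0.1986] closing 0.1 tilt 0.02
```

View pics/w6.png

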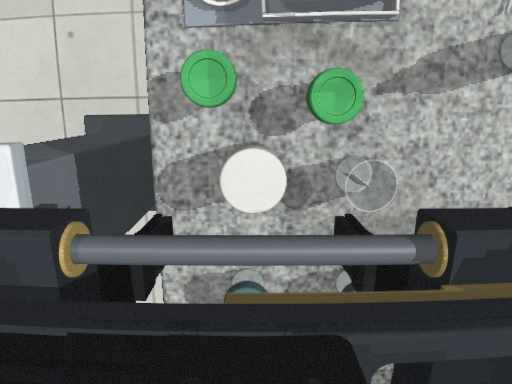

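The jar lid is centred at about (253.5,180.5). My mask clipped its lower edge, so I'm recomputing.

```bash
python3 -c "
from h import *
c=load('w6');print(onplane(c,[(253.5,180.5),(220,180),(287,180),(253,148),(253,213)],.082,c['T']).round(4)); P=onplane(c,[(253.5,180.5)],.082,c['T'])[0]; plan(P[0],P[1],.035,0)"
```

```text
[[0.4388 0.1364]
 [0.4092 0.1368]
 [0.4684 0.1369]
 [0.4383 0.1651]
 [0.4384 0.1062]]
rv [-0.     0.     0.001] d [0.004  0.0006 0.1636] rows 3.3 | now [0.4383 0.1324 0.1986] closing 0.1 tilt 0.02
```

Request:
{"method": "play_rows", "body": {
  "increments": "0 0 0 0.004 0 0.05 1;0 0 0 0.004 0 0.1 1;0 0 0 0.004 0 0.14 1;0 0 0 0.004 0 0.165 1;0 0 0 0.004 0 0.165 1;0 0 0 0.004 0 0.165 1;0 0 0 0.004 0 0.165 0.5;0 0 0 0.004 0 0.165 0.5"
}}

```text
time: 17.1
ee_pos: [0.4395, 0.137, 0.0354]
eef_rot: [0.707, 0.707, 0.001, 0.0]
ft_force: [0.2, 0.4, -0.3]
width: 0.0778
grip_force: 0.0
```

Request:
{"method": "play_rows", "body": {
  "increments": "0 0 0 0 0 0 0.5;0 0 0 0 0 0 0.5;0 0 0 0 0 0 0.5;0 0 0 0 0 0 0.5;0 0 0 0 0 0 0.5",
  "grip_force": 20
}}

```text
time: 17.6
ee_pos: [0.4386, 0.1366, 0.0343]
eef_rot: [0.707, 0.707, 0.0, -0.0]
ft_force: [-1.3, -0.1, 5.4]
width: 0.0601
grip_force: 20.0
```

Request:
{"method": "play_rows", "body": {
  "increments": "0 0 0 0 0 -0.05 0.5;0 0 0 0 0 -0.1 0.5;0 0 0 0 0 -0.15 0.5;0 0 0 0 0 -0.17 0.5;0 0 0 0 0 -0.17 0.5;0 0 0 0 0 -0.17 0.5"
}}

```text
time: 18.2
ee_pos: [0.4381, 0.1364, 0.2032]
eef_rot: [0.707, 0.707, -0.0, -0.0]
ft_force: [-0.3, 0.1, -2.8]
width: 0.0596
grip_force: 20.0
```

```bash
python3 -c "
from h import *
plan(.549,-.178,.19,0)"
```

```text
rv [-0.     0.    -0.001] d [-0.3143  0.1111  0.0132] rows 6.7 | now [0.4381 0.1364 0.2032] closing -0.0 tilt 0.02
```

Request:
{"method": "play_rows", "body": {
  "increments": "0 0 0 -0.314 0.111 0.013 0.5;0 0 0 -0.314 0.111 0.013 0.5;0 0 0 -0.314 0.111 0.013 0.5;0 0 0 -0.314 0.111 0.013 0.5;0 0 0 -0.314 0.111 0.013 0.5;0 0 0 -0.314 0.111 0.013 0.5;0 0 0 -0.314 0.111 0.013 0.5;0 0 0 -0.314 0.111 0.013 0.5"
}}

```text
time: 19.0
ee_pos: [0.5477, -0.1831, 0.1883]
eef_rot: [0.71, 0.704, -0.003, -0.0]
ft_force: [-0.0, 0.3, -0.4]
width: 0.0601
grip_force: 20.0
```

Request:
{"method": "play_rows", "body": {
  "increments": "0 0 0 0 0 0 0.5;0 0 0 0 0 0 0.5"
}}

```text
time: 19.2
ee_pos: [0.5486, -0.1763, 0.1896]
eef_rot: [0.707, 0.707, -0.0, -0.001]
ft_force: [-0.5, 0.1, -0.7]
width: 0.0597
grip_force: 20.0
```

```bash
python3 -c "
from h import *
plan(.549,-.178,.045,0); wrist('w7')"
```

```text
rv [-0.002 -0.001  0.   ] d [-0.0018  0.0007  0.1446] rows 2.9 | now [ 0.5486 -0.1763  0.1896] closing 0.0 tilt 0.13
```

View pics/w7.png

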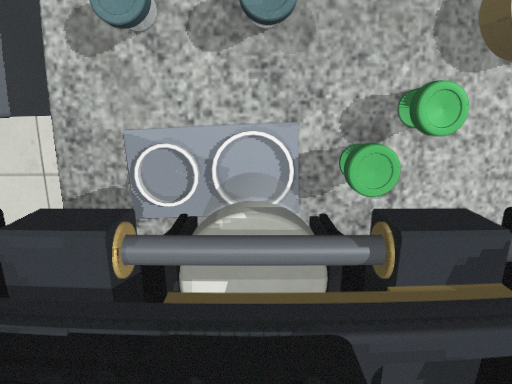

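The view shows the narrow collar at about (167,176), the wide collar at about (253,172) and the jar held above. I'll check the ring centres from here.

```bash
python3 -c "
from h import *
c=load('w7');hsv=cv2.cvtColor(c['color'],cv2.COLOR_RGB2HSV);H,S,V=cv2.split(hsv)
m=(V>195)&(S<30);m[:125]=0;m[208:]=0;m[:,:130]=0;m[:,300:]=0
for b,s,ce in blobs(m,150):
  k=cv2.findContours(b.astype(np.uint8),cv2.RETR_EXTERNAL,cv2.CHAIN_APPROX_NONE)[0][0][:,0]
  if s[0]>205: k=k[k[:,1]<168]
  print(s,circ(onplane(c,k,.013,c['T'])))"
```

```text
[212 131  82  73 622] (array([ 0.54776425, -0.17546563]), np.float64(0.041224031002614854))
[135 144  63  63 622] (array([ 0.45446505, -0.17984123]), np.float64(0.03397541234773863))
```

Request:
{"method": "play_rows", "body": {
  "increments": "0 0 0 -0.001 0 0.05 0.5;0 0 0 -0.001 0 0.1 0.5;0 0 0 -0.001 0 0.13 0.5;0 0 0 -0.001 0 0.143 0.5;0 0 0 -0.001 0 0.148 0.5;0 0 0 -0.001 0 0.149 0.5;0 0 0 -0.001 0 0.15 0.5;0 0 0 -0.001 0 0.15 0.5"
}}

```text
time: 20.05
ee_pos: [0.55, -0.1788, 0.0422]
eef_rot: [0.707, 0.707, 0.001, 0.001]
ft_force: [-0.2, -0.5, -0.6]
width: 0.0595
grip_force: 20.0
```

Request:
{"method": "play_rows", "body": {
  "increments": "0 0 0 0 0 0.001 0.5;0 0 0 0 0 0.002 0.5;0 0 0 0 0 0.002 0.5;0 0 0 0 0 0.002 0.5"
}}

```text
time: 20.45
ee_pos: [0.5491, -0.1787, 0.0389]
eef_rot: [0.707, 0.707, 0.0, -0.0]
ft_force: [1.1, -0.9, -0.9]
width: 0.0595
grip_force: 20.0
```

Request:
{"method": "play_rows", "body": {
  "increments": "0 0 0 0 0 0.001 0.5;0 0 0 0 0 0.002 0.5;0 0 0 0 0 0.003 0.5;0 0 0 0 0 0.003 0.5"
}}

```text
time: 20.85
ee_pos: [0.5492, -0.1787, 0.0373]
eef_rot: [0.708, 0.707, 0.0, -0.0]
ft_force: [-8.0, 3.0, 18.4]
width: 0.0597
grip_force: 20.0
```

Request:
{"method": "play_rows", "body": {
  "increments": "0 0 0 0 0 0 0.95;0 0 0 0 0 0 0.95;0 0 0 0 0 0 0.95;0 0 0 0 0 -0.05 0.95;0 0 0 0 0 -0.1 0.95;0 0 0 0 0 -0.15 0.95;0 0 0 0 0 -0.16 0.95;0 0 0 0 0 -0.16 0.95"
}}

```text
time: 21.65
ee_pos: [0.5502, -0.1789, 0.1976]
eef_rot: [0.707, 0.707, 0.001, 0.001]
ft_force: [0.3, -0.3, -0.8]
width: 0.0822
grip_force: 0.0
```

```bash
python3 -c "
from h import *
plan(.561,-.012,.18,-85)"
```

```text
rv [ 0.003 -0.003  1.483] d [0.1669 0.0106 0.0176] rows 9.9 | now [ 0.5502 -0.1789  0.1976] closing -0.0 tilt 0.21
```

Request:
{"method": "play_rows", "body": {
  "increments": "0 0 1.483 0.166 0.01 0.015 0.95;0 0 1.483 0.166 0.01 0.015 0.95;0 0 1.483 0.166 0.01 0.015 0.95;0 0 1.483 0.166 0.01 0.015 0.95;0 0 1.483 0.166 0.01 0.015 0.95;0 0 1.483 0.166 0.01 0.015 0.95;0 0 1.483 0.166 0.01 0.015 0.95;0 0 1.483 0.166 0.01 0.015 0.95"
}}

```text
time: 22.45
ee_pos: [0.5581, -0.0125, 0.1784]
eef_rot: [0.979, 0.203, -0.002, 0.0]
ft_force: [0.4, 0.2, 0.9]
width: 0.0826
grip_force: 0.0
```

Request:
{"method": "play_rows", "body": {
  "increments": "0 0 0.28 0 0 0 0.95;0 0 0.28 0 0 0 0.95;0 0 0.28 0 0 0 0.95;0 0 0.28 0 0 0 0.95;0 0 0.28 0 0 0 0.95"
}}

```text
time: 22.95
ee_pos: [0.5589, -0.0127, 0.1801]
eef_rot: [0.998, 0.069, -0.001, 0.0]
ft_force: [0.3, 0.7, 0.2]
width: 0.0825
grip_force: 0.0
```

```bash
python3 -c "
from h import *
wrist('w8');plan(.561,-.012,.032,-85)"
```

```text
rv [0.    0.001 0.05 ] d [ 0.0022 -0.0004  0.1483] rows 3.0 | now [ 0.559  -0.0127  0.1803] closing -82.2 tilt 0.04
```

View pics/w8.png

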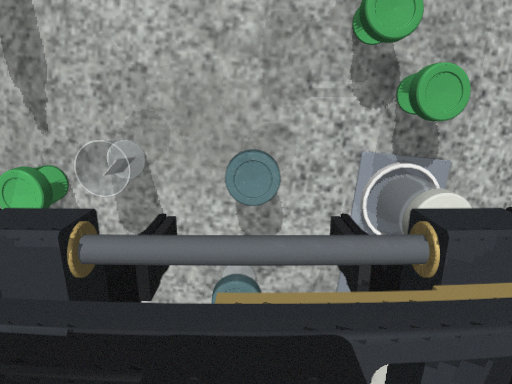

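The cup lid is centred at about (253,178), with nothing near the fingers. The jar stands in the wide collar on the right.

```bash
python3 -c "
from h import *
c=load('w8');print(onplane(c,[(253,178)],.057,c['T']),onplane(c,[(225,178),(281,178),(253,150),(253,206)],.057,c['T']).round(4))
P=onplane(c,[(253,178)],.057,c['T'])[0];plan(*P,.032,-85)"
```

```text
[[ 0.56276222 -0.01104214]] [[ 0.5593  0.014 ]
 [ 0.5662 -0.0361]
 [ 0.5879 -0.0076]
 [ 0.5366 -0.0146]]
rv [0.    0.001 0.05 ] d [ 0.004  -0.0012  0.1483] rows 3.0 | now [ 0.559  -0.0127  0.1803] closing -82.2 tilt 0.04
```

Request:
{"method": "play_rows", "body": {
  "increments": "0 0 0 0.004 -0.001 0.05 0.95;0 0 0 0.004 -0.001 0.1 0.95;0 0 0 0.004 -0.001 0.13 0.95;0 0 0 0.004 -0.001 0.15 0.95;0 0 0 0.004 -0.001 0.151 0.95;0 0 0 0.004 -0.001 0.151 0.95;0 0 0 0.004 -0.001 0.151 0.4;0 0 0 0.004 -0.001 0.151 0.4",
  "grip_force": 15
}}

```text
time: 23.8
ee_pos: [0.564, -0.011, 0.0312]
eef_rot: [0.998, 0.067, 0.001, -0.0]
ft_force: [0.8, 0.4, 1.4]
width: 0.0734
grip_force: 0.0
```

Request:
{"method": "play_rows", "body": {
  "increments": "0 0 0 0 0 0 0.4;0 0 0 0 0 0 0.4;0 0 0 0 0 0 0.4;0 0 0 0 0 0 0.4;0 0 0 0 0 0 0.4;0 0 0 0 0 0 0.4"
}}

```text
time: 24.4
ee_pos: [0.5633, -0.0111, 0.0301]
eef_rot: [0.998, 0.067, 0.0, -0.0]
ft_force: [0.1, 0.8, 4.5]
width: 0.0509
grip_force: 15.0
```

Request:
{"method": "play_rows", "body": {
  "increments": "0 0 0 0 0 -0.05 0.4;0 0 0 0 0 -0.1 0.4;0 0 0 0 0 -0.15 0.4;0 0 0 0 0 -0.15 0.4;0 0 0 0 0 -0.15 0.4"
}}

```text
time: 24.9
ee_pos: [0.5635, -0.0109, 0.1806]
eef_rot: [0.998, 0.067, 0.001, -0.0]
ft_force: [-0.6, 0.8, -1.9]
width: 0.0511
grip_force: 15.0
```

```bash
python3 -c "
from h import *
plan(.4548,-.1813,.18,-85)"
```

```text
rv [-0.001 -0.002  0.047] d [-0.1306  0.1542  0.0002] rows 4.0 | now [ 0.5635 -0.0109  0.1806] closing -82.3 tilt 0.11
```

Request:
{"method": "play_rows", "body": {
  "increments": "0 0 0 -0.131 0.154 0 0.4;0 0 0 -0.131 0.154 0 0.4;0 0 0 -0.131 0.154 0 0.4;0 0 0 -0.131 0.154 0 0.4;0 0 0 -0.131 0.154 0 0.4;0 0 0 -0.131 0.154 0 0.4;0 0 0 -0.131 0.154 0 0.4;0 0 0 -0.131 0.154 0 0.4"
}}

```text
time: 25.7
ee_pos: [0.4543, -0.18, 0.1793]
eef_rot: [0.998, 0.068, -0.001, 0.0]
ft_force: [0.6, -0.5, -1.6]
width: 0.0507
grip_force: 15.0
```

```bash
python3 -c "
from h import *
plan(.4548,-.1813,.04,-85);wrist('w9')"
```

```text
rv [0.    0.001 0.049] d [0.0005 0.0013 0.1393] rows 2.8 | now [ 0.4543 -0.18    0.1793] closing -82.2 tilt 0.07
```

View pics/w9.png

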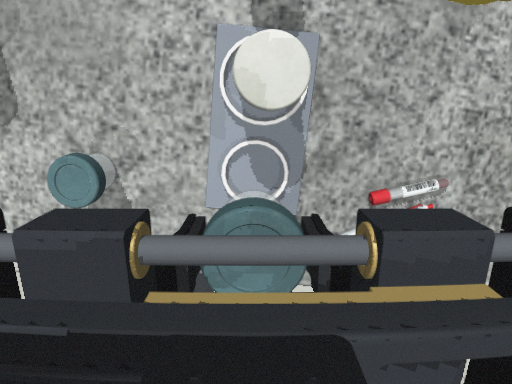

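The narrow collar is at about (255,174), and the jar lid is at about (272,70) inside the wide collar. I'll check both numerically.

```bash
python3 -c "
from h import *
c=load('w9');print(onplane(c,[(255,174)],.013,c['T']),'jar',onplane(c,[(272,70)],.085,c['T']),'wide',onplane(c,[(264.5,79)],.013,c['T']))"
```

```text
[[ 0.45326741 -0.18112107]] jar [[ 0.54922319 -0.18049324]] wide [[ 0.54814664 -0.17737351]]
```

Both agree to within about 3 mm, so I'm lowering the cup.

Request:
{"method": "play_rows", "body": {
  "increments": "0 0 0 0 0.001 0.05 0.4;0 0 0 0 0.001 0.1 0.4;0 0 0 0 0.001 0.125 0.4;0 0 0 0 0.001 0.136 0.4;0 0 0 0 0.001 0.14 0.4;0 0 0 0 0.001 0.142 0.4;0 0 0 0 0.001 0.143 0.4;0 0 0 0 0.001 0.143 0.4"
}}

```text
time: 26.55
ee_pos: [0.4549, -0.1823, 0.0378]
eef_rot: [0.998, 0.067, 0.001, -0.0]
ft_force: [-0.8, -1.4, -0.1]
width: 0.0507
grip_force: 15.0
```

Request:
{"method": "play_rows", "body": {
  "increments": "0 0 0 0 0 0.001 0.4;0 0 0 0 0 0.002 0.4;0 0 0 0 0 0.003 0.4;0 0 0 0 0 0.003 0.4;0 0 0 0 0 0.003 0.4"
}}

```text
time: 27.05
ee_pos: [0.454, -0.1823, 0.0338]
eef_rot: [0.998, 0.067, -0.0, -0.0]
ft_force: [-0.1, 0.4, -0.5]
width: 0.0509
grip_force: 15.0
```

Request:
{"method": "play_rows", "body": {
  "increments": "0 0 0 0 0 0.001 0.4;0 0 0 0 0 0.002 0.4;0 0 0 0 0 0.002 0.4;0 0 0 0 0 0.002 0.4"
}}

```text
time: 27.45
ee_pos: [0.4546, -0.1827, 0.0327]
eef_rot: [0.998, 0.067, 0.001, -0.0]
ft_force: [-4.4, 1.7, 13.1]
width: 0.0508
grip_force: 15.0
```

Request:
{"method": "play_rows", "body": {
  "increments": "0 0 0 0 0 0 0.9;0 0 0 0 0 0 0.9;0 0 0 0 0 0 0.9;0 0 0 0 0 0 0.9;0 0 0 0 0 -0.05 0.9;0 0 0 0 0 -0.1 0.9;0 0 0 0 0 -0.15 0.9;0 0 0 0 0 -0.15 0.9"
}}

```text
time: 28.25
ee_pos: [0.457, -0.1835, 0.1876]
eef_rot: [0.998, 0.067, 0.005, 0.0]
ft_force: [0.4, -0.2, -1.5]
width: 0.0781
grip_force: 0.0
```

```bash
python3 -c "
from h import *
plan(.434,-.012,.18,-82)"
```

```text
rv [ 0.001 -0.009 -0.006] d [-0.     -0.1731  0.0074] rows 3.5 | now [ 0.457  -0.1835  0.1876] closing -82.3 tilt 0.54
```

Request:
{"method": "play_rows", "body": {
  "increments": "0 0 0 0.001 -0.173 0.005 0.95;0 0 0 0.001 -0.173 0.005 0.95;0 0 0 0.001 -0.173 0.005 0.95;0 0 0 0.001 -0.173 0.005 0.95;0 0 0 0.001 -0.173 0.005 0.95;0 0 0 0.001 -0.173 0.005 0.95;0 0 0 0.001 -0.173 0.005 0.95"
}}

```text
time: 28.95
ee_pos: [0.4319, -0.012, 0.1767]
eef_rot: [0.998, 0.066, -0.0, 0.0]
ft_force: [0.9, 0.0, 0.5]
width: 0.0828
grip_force: 0.0
```

```bash
python3 -c "
from h import *
c=wrist('w10');H,S,V=cv2.split(cv2.cvtColor(c['color'],cv2.COLOR_RGB2HSV))
m=(H>85)&(H<105)&(S>50)&(V>60);m[210:]=0; m=cv2.morphologyEx(m.astype(np.uint8),cv2.MORPH_OPEN,np.ones((5,5)))
for b,s,ce in blobs(m,400):
  k=cv2.findContours(b.astype(np.uint8),cv2.RETR_EXTERNAL,cv2.CHAIN_APPROX_NONE)[0][0]; (x,y),r=cv2.minEnclosingCircle(k); P=onplane(c,[(x,y)],.057,c['T'])[0]; print(s,(x,y),r,P); plan(*P,.031,-82)
"
```

```text
[ 227  154   55   56 2434] (253.90164184570312, 181.30328369140625) 28.162153244018555 [ 0.43373936 -0.01146713]
rv [ 0.     0.    -0.007] d [ 0.0018 -0.0003  0.1458] rows 2.9 | now [ 0.432  -0.012   0.1768] closing -82.4 tilt 0.01
[ 410  157   56   52 2330] (437.4786376953125, 183.6494598388672) 28.579700469970703 [ 0.45390394 -0.1790597 ]
rv [ 0.     0.    -0.007] d [-0.0003  0.1685  0.1458] rows 4.5 | now [ 0.432  -0.012   0.1768] closing -82.4 tilt 0.01
```

Request:
{"method": "play_rows", "body": {
  "increments": "0 0 0 0.002 0 0.05 0.95;0 0 0 0.002 0 0.1 0.95;0 0 0 0.002 0 0.13 0.95;0 0 0 0.002 0 0.147 0.95;0 0 0 0.002 0 0.148 0.95;0 0 0 0.002 0 0.148 0.95;0 0 0 0.002 0 0.148 0.4;0 0 0 0.002 0 0.148 0.4"
}}

```text
time: 29.8
ee_pos: [0.4347, -0.0103, 0.0299]
eef_rot: [0.998, 0.067, 0.001, -0.0]
ft_force: [-0.2, 0.5, 0.4]
width: 0.0736
grip_force: 0.0
```

Request:
{"method": "play_rows", "body": {
  "increments": "0 0 0 0 0 0 0.4;0 0 0 0 0 0 0.4;0 0 0 0 0 0 0.4;0 0 0 0 0 0 0.4;0 0 0 0 0 0 0.4;0 0 0 0 0 0 0.4"
}}

```text
time: 30.4
ee_pos: [0.4341, -0.0104, 0.029]
eef_rot: [0.998, 0.067, 0.0, -0.0]
ft_force: [0.3, -1.5, 3.1]
width: 0.0499
grip_force: 15.0
```

Request:
{"method": "play_rows", "body": {
  "increments": "0 0 0 0 0 -0.05 0.4;0 0 0 0 0 -0.1 0.4;0 0 0 0 0 -0.15 0.4;0 0 0 0 0 -0.18 0.4;0 0 0 0 0 -0.18 0.4"
}}

```text
time: 30.9
ee_pos: [0.4358, -0.0101, 0.2126]
eef_rot: [0.998, 0.067, 0.003, -0.001]
ft_force: [-0.6, -0.3, -1.0]
width: 0.05
grip_force: 15.0
```

```bash
python3 -c "
from h import *
plan(.4065,.3345,.2,-82); s=read_state(); print(s['joint_positions'].round(2), Rn.from_quat(s['eef_rot']).inv().apply(np.array([.4065,.3345,.2])-s['ee_pos']).round(4))"
```

```text
rv [-1.000e-02  3.000e-03  3.137e+00] d [ 0.0171 -0.3454  0.0134] rows 20.9 | now [ 0.4358 -0.0101  0.2126] closing -82.3 tilt 0.39
[-0.83 -0.17  0.7   1.98  0.11  1.29 -1.61] [ 0.0171 -0.3454  0.0134]
```

Request:
{"method": "play_rows", "body": {
  "increments": "0 0 -0.3 0.017 -0.345 0.012 0.4;0 0 -0.3 0.017 -0.345 0.012 0.4;0 0 -0.3 0.017 -0.345 0.012 0.4;0 0 -0.3 0.017 -0.345 0.012 0.4;0 0 -0.3 0.017 -0.345 0.012 0.4;0 0 -0.3 0.017 -0.345 0.012 0.4;0 0 -0.3 0.017 -0.345 0.012 0.4;0 0 -0.3 0.017 -0.345 0.012 0.4"
}}

```text
time: 31.7
ee_pos: [0.4012, 0.3395, 0.1944]
eef_rot: [0.976, 0.22, -0.001, 0.0]
ft_force: [0.3, -1.2, -0.4]
width: 0.0503
grip_force: 15.0
```

Request:
{"method": "play_rows", "body": {
  "increments": "0 0 0 0 0 0 0.4;0 0 0 0 0 0 0.4;0 0 0 0 0 0 0.4"
}}

```text
time: 32.0
ee_pos: [0.4049, 0.3323, 0.1967]
eef_rot: [0.977, 0.214, -0.0, 0.0]
ft_force: [0.1, -0.1, -0.5]
width: 0.0503
grip_force: 15.0
```

```bash
cat > d.py <<'E'
from h import *
s=read_state(); R=Rn.from_quat(s['eef_rot']); print(s['ee_pos'].round(4),s['joint_positions'].round(2),'closing',np.degrees(np.arctan2(*R.as_matrix()[1::-1,1])).round(1),'tilt',R.as_matrix()[:2,2].round(4),'d',R.inv().apply(np.array([.4063,.3343,.042])-s['ee_pos']).round(4))
E
python3 d.py; python3 -c "
from h import *
wrist('w11')"
```

```text
[0.4049 0.3323 0.1967] [-1.15  0.12  0.41  1.78 -0.05  1.25 -1.87] closing -65.2 tilt [-0.0003 -0.0002] d [ 0.0022 -0.0012  0.1547]
```

View pics/w11.png

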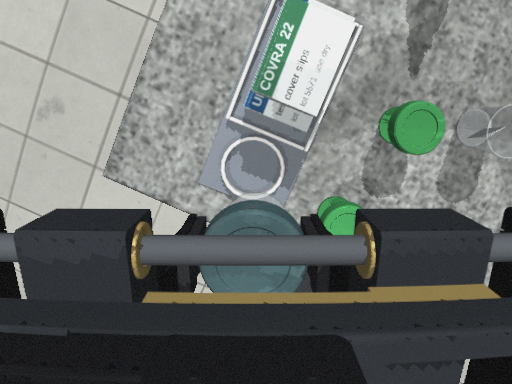

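The collar is at about (253,167), the kit pile is intact, and the nearest decoy cup at (340,218) is clear of the fingers.

```bash
python3 -c "
from h import *
c=load('w11');print(onplane(c,[(253,167)],.013,c['T']))"
```

```text
[[0.40760036 0.33465992]]
```

Request:
{"method": "play_rows", "body": {
  "increments": "0 0 0 0.002 -0.001 0.05 0.4;0 0 0 0.002 -0.001 0.1 0.4;0 0 0 0.002 -0.001 0.14 0.4;0 0 0 0.002 -0.001 0.15 0.4;0 0 0 0.002 -0.001 0.155 0.4;0 0 0 0.002 -0.001 0.158 0.4;0 0 0 0.002 -0.001 0.159 0.4;0 0 0 0.002 -0.001 0.159 0.4"
}}

```text
time: 32.85
ee_pos: [0.4065, 0.3362, 0.0393]
eef_rot: [0.977, 0.215, 0.001, -0.001]
ft_force: [-0.1, 0.0, -0.0]
width: 0.0497
grip_force: 15.0
```

Request:
{"method": "play_rows", "body": {
  "increments": "0 0 0 0 0 0.001 0.4;0 0 0 0 0 0.002 0.4;0 0 0 0 0 0.003 0.4;0 0 0 0 0 0.003 0.4;0 0 0 0 0 0.003 0.4"
}}

```text
time: 33.35
ee_pos: [0.4058, 0.3355, 0.0349]
eef_rot: [0.976, 0.216, -0.0, -0.0]
ft_force: [-0.7, -0.9, -0.1]
width: 0.05
grip_force: 15.0
```

Request:
{"method": "play_rows", "body": {
  "increments": "0 0 0 0 0 0.001 0.4;0 0 0 0 0 0.002 0.4;0 0 0 0 0 0.003 0.4;0 0 0 0 0 0.003 0.4;0 0 0 0 0 0.003 0.4"
}}

```text
time: 33.85
ee_pos: [0.406, 0.3355, 0.0321]
eef_rot: [0.977, 0.215, 0.0, -0.0]
ft_force: [0.4, -0.6, 2.2]
width: 0.0502
grip_force: 15.0
```

Request:
{"method": "play_rows", "body": {
  "increments": "0 0 0 0 0 0.0005 0.4;0 0 0 0 0 0.0005 0.4;0 0 0 0 0 0 0.85;0 0 0 0 0 0 0.85;0 0 0 0 0 0 0.85;0 0 0 0 0 0 0.85"
}}

```text
time: 34.45
ee_pos: [0.4057, 0.3354, 0.0317]
eef_rot: [0.976, 0.216, -0.0, 0.0]
ft_force: [-0.2, 0.4, 0.1]
width: 0.0709
grip_force: 0.0
```

Request:
{"method": "play_rows", "body": {
  "increments": "0 0 0 0 0 -0.05 0.85;0 0 0 0 0 -0.1 0.85;0 0 0 0 0 -0.15 0.85;0 0 0 0 0 -0.2 0.85;0 0 0 0 0 -0.25 0.85;0 0 0 0 0 -0.25 0.85;0 0 0 0 0 -0.25 0.85"
}}

```text
time: 35.15
ee_pos: [0.4061, 0.3358, 0.2827]
eef_rot: [0.976, 0.216, 0.001, -0.001]
ft_force: [-0.4, -0.9, -0.9]
width: 0.0738
grip_force: 0.0
```

```bash
python3 -c "
from h import *
c=wrist('w12'); print(read_state()['ee_pos'])
b=camera('side')['color']; a=cv2.resize(c['color'],(400,300)); b=cv2.resize(b[140:300,100:360],(400,246)); b=cv2.copyMakeBorder(b,0,54,0,0,0)
cv2.imwrite('pics/fin.png',np.hstack([a,b])[:,:,::-1])"
```

```text
[0.40557831 0.33532616 0.28128995]
```

View pics/fin.png

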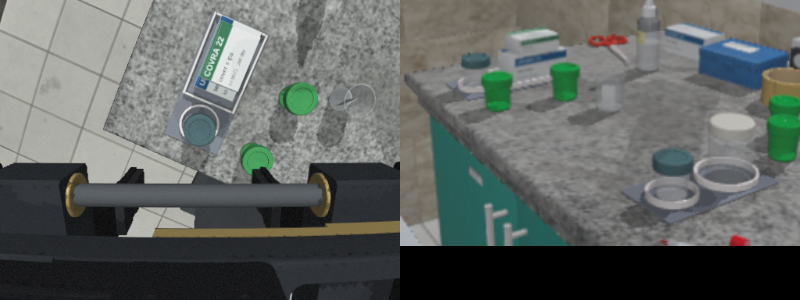

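The final views show both kits complete: the cups and jar upright inside their collars and the pile squarely in its pocket. The open cup and dropper haven't moved.

```bash
python3 -c "
from h import *
print(close_job())"
```

```text
the job is handed in; nothing more can be done
None
```

I made up both kits, set every piece down by touch and handed the job in at about 35 s on the robot's clock; the final pictures show everything upright in place, but no verdict came back.

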